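# Gauge the vise screw and file the matching pitch leaf

## Robot

A 7-joint arm with a two-finger parallel gripper is mounted at the origin on the work surface. World frame = base frame: x ahead of the robot, y to its left, z up, the work surface at z = 0. Lengths are in m, angles in rad, forces in N, time in s.
With the tool pointing down it reaches from about 0.425 to 0.825 m from the base axis. Payload 3.6 kg.
Tool frame: the origin (TCP) lies midway between the tips of the shut fingers; the grasp point (between the pads) lies 19 mm behind it (ctrl.hold_point_z is the distance from the TCP to the grasp point, in m); z points along the fingers, x is the direction in which the jaws open and shut, and the axes are right-handed (so a half turn about z gives the same grasp; the last joint's range is limited). The gripper opens to 85 mm and grips with 20 to 120 N. Pads are 22 mm wide; open, the fingers measure 114 mm over their backs; the gripper's body (76 mm by 85 mm) begins 54 mm behind the grasp point. The pads swing forward as they close: fully open they stand 13 mm farther back than shut.
Start: joints at [-1.151, 0.615, -0.013, 1.423, 0.008, 1.103, -0.04], TCP at [0.281, 0.586, 0.231] pointing down, gripper open.
Joint ranges: [-3.12, 3.12], [-0.3, 2.06], [-1.34, 1.32], [0.26, 2.42], [-1.36, 4.5], [0.01, 1.98], [-2.84, 2.84]. Speed limits (rad/s): [2.79, 2.79, 3.14, 3.14, 3.14, 3.14, 3.14].

## Interface

Orientations are given as a unit quaternion [w, x, y, z].
In Python, from workcell import readout, vision, order, boxes_of, place_of, ctrl gives the robot as it stands.
- The arm moves only by the shell command python3 -m creep 'ROWS'. ROWS is JSON, a list that holds one entry, the list of rows, each a list of 7 numbers: the opening, from 0 (shut) to 1 (fully open), then the shift along the world's x, y, z in units of 30 mm (1.0 is 30 mm), then the turn, a rotation vector about the world's x, y, z in units of 6 degrees (1.0 is 6 degrees). In form: [[[hand, dx, dy, dz, ax, ay, az], ...]]. A call has exactly 5 rows; each row shifts and turns the commanded pose from where the row before left it; what a row does not reach is not made up. A row lasts 1/8 s, in which the tool goes at most 62.5 mm and 10.7 degrees, less where a joint would pass 70% of its speed; a pose out of reach is approached as far as the arm can. A call is refused whole if a number of a shift passes 1 or a number of a turn 1, either way. A call with a gripper value outside its range is refused whole. The fingers move at their own pace and stop on an object; the grip force is fixed at half the most. Time passes only in rows, so rows that do not move let the fingers close, or fill a call up. It gives the time, the measured TCP pose, the force and the opening at its end, in the units of the state.
- readout.get_state(): the state, without advancing time (a new reading comes with each control period).
- vision.camera(name): name is "scene" or "top" or "wrist"; returns (picture, depth): 420x560x3 uint8, red, green, blue; 420x560 float32, m along the optical axis (not along the pixel's ray), 0 where there is no reading.
- vision.camera_info(name): a dict with "K" (3x3 intrinsics, pixels), "T" (4x4, takes a point from camera to world coordinates); the wrist camera has in their place "T_tool_cam" (4x4, takes a point from camera to tool coordinates, whose origin is the TCP and whose axes are the tool frame's). Camera axes: x right, y down, z forward; pixel columns grow to the right and rows downward; lengths in m; the calibration is good to about 2 mm. A picture is of the moment at which its call begins: read the wrist's pose just before it. camera_info takes no time and is no camera call.
- order.sign_off(): hands the job in, once; it reports no verdict.
Trained networks look in the newest picture that a camera, given by its name, has taken for a name from the list of things; names that differ only in an ending like _2 or _b are one class to them, and where a whole thing is asked for, a point or a joint stands for the part that bears it (a point fixed in the world has none). Each returns a list of dicts, best first, with "score" (0 to 1); they miss things now and then, are a little off and sometimes report something else, mostly with a low value. They report only what shows in the picture. A call takes as long as a camera call. They do not tell look-alikes from the thing itself.
- boxes_of(label, camera): "xy" ([column, row] in pixels, amid what is visible of it).
- place_of(label, camera): "xy" ([column, row] in pixels: a listed point, or the origin of a listed thing).
The state is a dict: "time_s": time; "qpos": joint angles; "qvel": joint speeds; "tau": joint torques, N m; "tcp_pos": TCP position; "orientation": TCP orientation; "ft_force": force on the tool from outside, world axes, zero at the start; "wrist_torque": the same for the moment, N m; "width": finger opening in m.
Only numpy, scipy, OpenCV 4.12 (cv2) and the standard library are available. Lean on these libraries where they do the work, as an engineer would, in place of code of your own. Each camera call takes 0.05 s, during which the arm holds its last target. There are 200 camera calls.

## Task

Find out which of the three pitch-comb leaves in the wooden rack matches the vise screw standing on the green mat: seat that leaf's teeth fully in the thread from above, level and in line with the screw, for a moment. Then keep the leaf that fits: put it in the drawer of the small blue cabinet and shut the drawer fully. Any other leaf ends standing in the rack, and the glue bottle and the tack jar are left where they are.

Things in the scene. Friction and masses are not known exactly. Their poses are not given: they have to be found in the camera images.
- mat: Thin green mat, 260 x 130 mm, flat on the bench (origin at its centre, x along the long side). The screw to be gauged is the one standing on it, within 20 mm of its centre, turned up to 0.4 rad to it. Look only.
- screw_fine: Bench-vise screw of steel (grey), pitch 9 mm, level in a fixed pale wooden cradle, on the mat or beside its far end. Origin: bench level under mid-thread; x along the axis to the round head (52 mm diameter, x = 91 to 107 mm). Axis at z = 40 mm, crest tops at z = 64 mm. 90 degree V ridges square to the axis over x = +-54 mm; a groove centred at x = 0 and every 9 mm. Cradle 182 x 70 mm, ends 46 mm high.
- screw_medium: Bench-vise screw of brass (golden), pitch 12 mm, level in a fixed pale wooden cradle, on the mat or beside its far end. Origin: bench level under mid-thread; x along the axis to the round head (52 mm diameter, x = 91 to 107 mm). Axis at z = 40 mm, crest tops at z = 64 mm. 90 degree V ridges square to the axis over x = +-60 mm; a groove centred at x = 0 and every 12 mm. Cradle 182 x 70 mm, ends 46 mm high.
- screw_coarse: Bench-vise screw of dark wood, pitch 15 mm, level in a fixed pale wooden cradle, on the mat or beside its far end. Origin: bench level under mid-thread; x along the axis to the round head (52 mm diameter, x = 91 to 107 mm). Axis at z = 40 mm, crest tops at z = 64 mm. 90 degree V ridges square to the axis over x = +-60 mm; a groove centred at x = 0 and every 15 mm. Cradle 182 x 70 mm, ends 46 mm high.
- leaf_fine: Pitch-comb leaf painted blue, pitch 9 mm, fits screw_fine only: loose upright plate 74 mm long (x), 14 mm thick (y), 48 mm high, about 60 g, in any of the rack's places. 7 V teeth 3.3 mm deep point down, one at x = 0 and every 9 mm to +-27 mm; dark dot on each face. Origin: middle of the lower edge at the tooth tips. Seated fully, its origin is 3.3 mm below the crest tops; a wrong leaf stays 2.5 mm or more higher.
- leaf_fine_root (a point): Point on leaf_fine: middle of the straight root edge between the teeth, 3.3 mm above the leaf's origin, same axes. Seated, it rests on the thread's crests. The leaf seats when lowered upright with its origin over the screw's origin (or whole pitches off) and x along the screw's axis, either way round; play 0.5 mm, the flanks lead in from 2.5 mm off.
- leaf_fine_mid (a point): Point on leaf_fine: middle of the plate, 26 mm above the leaf's origin; same axes.
- leaf_medium: Pitch-comb leaf painted yellow, pitch 12 mm, fits screw_medium only: loose upright plate 74 mm long (x), 14 mm thick (y), 48 mm high, about 60 g, in any of the rack's places. 5 V teeth 4.8 mm deep point down, one at x = 0 and every 12 mm to +-24 mm; dark dot on each face. Origin: middle of the lower edge at the tooth tips. Seated fully, its origin is 4.8 mm below the crest tops; a wrong leaf stays 2.5 mm or more higher.
- leaf_medium_root (a point): Point on leaf_medium: middle of the straight root edge between the teeth, 4.8 mm above the leaf's origin, same axes. Seated, it rests on the thread's crests. The leaf seats when lowered upright with its origin over the screw's origin (or whole pitches off) and x along the screw's axis, either way round; play 0.5 mm, the flanks lead in from 2.5 mm off.
- leaf_medium_mid (a point): Point on leaf_medium: middle of the plate, 26 mm above the leaf's origin; same axes.
- leaf_coarse: Pitch-comb leaf painted red, pitch 15 mm, fits screw_coarse only: loose upright plate 74 mm long (x), 14 mm thick (y), 48 mm high, about 60 g, in any of the rack's places. 5 V teeth 6.3 mm deep point down, one at x = 0 and every 15 mm to +-30 mm; dark dot on each face. Origin: middle of the lower edge at the tooth tips. Seated fully, its origin is 6.3 mm below the crest tops; a wrong leaf stays 2.5 mm or more higher.
- leaf_coarse_root (a point): Point on leaf_coarse: middle of the straight root edge between the teeth, 6.3 mm above the leaf's origin, same axes. Seated, it rests on the thread's crests. The leaf seats when lowered upright with its origin over the screw's origin (or whole pitches off) and x along the screw's axis, either way round; play 0.5 mm, the flanks lead in from 2.5 mm off.
- leaf_coarse_mid (a point): Point on leaf_coarse: middle of the plate, 26 mm above the leaf's origin; same axes.
- rack: Fixed wooden rack board, 110 (x) x 230 (y) x 10 mm, origin at the centre of its underside. Three places in a row at y = -75, 0 and +75 mm; in each a leaf stands on the board (tips 10 mm above the origin), its length along the rack's x, between two pairs of stubs (18 mm apart inside, 7 mm long, 10 mm high, at x = +-26 mm).
- cab: Fixed blue small-parts cabinet, 200 (x, deep) x 170 (y) x 90 mm high, origin at the centre of its underside, front to its -x. One drawer with a grey front: inside 155 x 128 mm, floor 22 mm above the bench; shut, its inside spans x = -79 to +76 mm, opened it shifts to -x. Shut, the drawer front is at x = -100 mm; the case begins at x = -85 mm; a leaf standing or lying in the drawer passes under its top.
- cab_drawer0 (a joint): Drawer slide in m: 0 shut, grows as the drawer is pulled towards the cabinet's -x, stop at 0.13. Slides with light friction (about 1 N) and stays where it is left; it starts up to 25 mm open.
- cab_drawer0_handle (a point): Middle of the drawer's steel bar handle (bar along the cabinet's y, 11 mm thick, 85 mm long, 52 mm above the bench, 29 mm of clear gap behind it), moves with the drawer.
- glue: Loose white glue bottle with red cap, 52 mm diameter, 150 mm high, origin at the centre of its foot. Not needed.
- tacks: Loose amber glass jar with steel lid, 52 mm diameter, 60 mm high, origin at the centre of its foot. Not needed.
Mind the look-alikes: they are no part of the job. There is more than one size of the leaf_coarse; the one meant has the size given above. Leave any orange or purple look-alike of the screw_coarse alone.

How it is judged:
On the way:
1. the leaf that matches the screw on the mat is seated fully in its thread for a moment: root edge within 1.4 mm of the crests, upright, in line within 0.08 rad, within 30 mm of the middle of the thread (((horizontal distance between screw_fine and mat below 0.06 m and z of leaf_fine_root in the frame of screw_fine between 0.06 and 0.0654 m and x of leaf_fine_root in the frame of screw_fine between -0.03 and 0.03 m and y of leaf_fine_root in the frame of screw_fine between -0.008 and 0.008 m and angle between the x axis of leaf_fine and the x axis of screw_fine, either way round below 0.08 rad and angle between leaf_fine's own z axis and vertical below 0.1 rad) or (horizontal distance between screw_medium and mat below 0.06 m and z of leaf_medium_root in the frame of screw_medium between 0.06 and 0.0654 m and x of leaf_medium_root in the frame of screw_medium between -0.03 and 0.03 m and y of leaf_medium_root in the frame of screw_medium between -0.008 and 0.008 m and angle between the x axis of leaf_medium and the x axis of screw_medium, either way round below 0.08 rad and angle between leaf_medium's own z axis and vertical below 0.1 rad) or (horizontal distance between screw_coarse and mat below 0.06 m and z of leaf_coarse_root in the frame of screw_coarse between 0.06 and 0.0654 m and x of leaf_coarse_root in the frame of screw_coarse between -0.03 and 0.03 m and y of leaf_coarse_root in the frame of screw_coarse between -0.008 and 0.008 m and angle between the x axis of leaf_coarse and the x axis of screw_coarse, either way round below 0.08 rad and angle between leaf_coarse's own z axis and vertical below 0.1 rad))), for 0.2 s.
At the end, for the whole second after the job is handed in: The leaf matching the screw on the mat lies at rest inside the cabinet's drawer, the drawer is shut to within 8 mm, and the other two leaves stand upright at rest in the rack (((horizontal distance between screw_fine and mat below 0.06 m and x of leaf_fine_mid in the frame of cab between -0.1 and 0.1 m and y of leaf_fine_mid in the frame of cab between -0.085 and 0.085 m and z of leaf_fine_mid in the frame of cab between 0 and 0.085 m and value of joint cab_drawer0 below 0.008 m and linear speed of each of leaf_fine, leaf_medium, leaf_coarse below 0.02 m/s and x of leaf_medium in the frame of rack between -0.05 and 0.05 m and y of leaf_medium in the frame of rack between -0.11 and 0.11 m and height (world z) of each of leaf_medium, leaf_coarse below 0.03 m and angle between each of leaf_medium, leaf_coarse's own z axis and vertical below 0.25 rad and x of leaf_coarse in the frame of rack between -0.05 and 0.05 m and y of leaf_coarse in the frame of rack between -0.11 and 0.11 m) or (horizontal distance between screw_medium and mat below 0.06 m and x of leaf_medium_mid in the frame of cab between -0.1 and 0.1 m and y of leaf_medium_mid in the frame of cab between -0.085 and 0.085 m and z of leaf_medium_mid in the frame of cab between 0 and 0.085 m and value of joint cab_drawer0 below 0.008 m and linear speed of each of leaf_medium, leaf_fine, leaf_coarse below 0.02 m/s and x of leaf_fine in the frame of rack between -0.05 and 0.05 m and y of leaf_fine in the frame of rack between -0.11 and 0.11 m and height (world z) of each of leaf_fine, leaf_coarse below 0.03 m and angle between each of leaf_fine, leaf_coarse's own z axis and vertical below 0.25 rad and x of leaf_coarse in the frame of rack between -0.05 and 0.05 m and y of leaf_coarse in the frame of rack between -0.11 and 0.11 m) or (horizontal distance between screw_coarse and mat below 0.06 m and x of leaf_coarse_mid in the frame of cab between -0.1 and 0.1 m and y of leaf_coarse_mid in the frame of cab between -0.085 and 0.085 m and z of leaf_coarse_mid in the frame of cab between 0 and 0.085 m and value of joint cab_drawer0 below 0.008 m and linear speed of each of leaf_coarse, leaf_fine, leaf_medium below 0.02 m/s and x of leaf_fine in the frame of rack between -0.05 and 0.05 m and y of leaf_fine in the frame of rack between -0.11 and 0.11 m and height (world z) of each of leaf_fine, leaf_medium below 0.03 m and angle between each of leaf_fine, leaf_medium's own z axis and vertical below 0.25 rad and x of leaf_medium in the frame of rack between -0.05 and 0.05 m and y of leaf_medium in the frame of rack between -0.11 and 0.11 m))); the robot touches nothing.
It fails at once if the glue bottle was moved by more than 30 mm (distance of glue from where it was at the start of the episode above 0.03 m).
It fails at once if the tack jar was moved by more than 30 mm (distance of tacks from where it was at the start of the episode above 0.03 m).
It also fails if it takes over 64 s, if anything falls off the work surface, if the arm or the gripper's body presses on something with over 40 N, if the wrist force passes 120 N, or if a joint passes its speed limit or range.

## Working session

There is one attempt and no reset: what is moved stays moved. The work goes in short steps, Python scripts to look and compute and a shell command to move; the robot and the scene stay as the last step left them, time stands still between calls to the robot, and variables do not carry over. Pictures are saved under pics/ and viewed, about 8 in all and at most 12, crops included, and the job is handed in when it is done.

```bash
mkdir -p pics; ls
python3 - <<'E'
from workcell import readout, vision, place_of
import cv2,numpy as np
s=readout.get_state(); print(s['time_s'],s['tcp_pos'],s['orientation'],s['width'])
for c in ('top','scene'):
    p,d=vision.camera(c); cv2.imwrite(f'pics/{c}0.png',p[:,:,::-1]); np.save(f'pics/{c}0d.npy',d)
    print(c,{k:np.round(v,4).tolist() for k,v in vision.camera_info(c).items() if k in('K','T')})
    if c=='top' or 1:
        I=vision.camera_info(c)
        for l in ['mat','screw_fine','screw_medium','screw_coarse','leaf_fine','leaf_medium','leaf_coarse','rack','cab','cab_drawer0_handle','glue','tacks']:
            o=[]
            for r in place_of(l,c)[:3]:
                u,v=r['xy']; z=d[min(419,max(0,int(round(v)))),min(559,max(0,int(round(u))))]
                P=I['T']@np.r_[z*(np.linalg.inv(I['K'])@[u,v,1]),1]
                o.append((round(r['score'],2),int(u),int(v),np.round(P[:3],3).tolist()))
            print(l,o)
E
```

```text
pics
0.0 [0.28050705 0.58548164 0.23010683] [ 7.49543700e-04  8.46161859e-01  5.32924333e-01 -1.09657773e-03] 0.08555659501942117
top {'K': [[410.0317, 0.0, 280.5234], [0.0, 410.0317, 212.0388], [0.0, 0.0, 1.0]], 'T': [[0.0029, -0.9995, 0.0328, 0.4224], [-0.9996, -0.0037, -0.0266, 0.0013], [0.0267, -0.0327, -0.9991, 1.1294], [0.0, 0.0, 0.0, 1.0]]}
mat [(0.79, 286, 181, [0.538, -0.043, 0.064])]
screw_fine [(0.79, 331, 120, [0.7, -0.16, 0.059]), (0.23, 374, 207, [0.472, -0.284, 0.02])]
screw_medium [(0.68, 374, 119, [0.706, -0.276, 0.052]), (0.38, 348, 211, [0.461, -0.208, 0.05])]
screw_coarse [(0.88, 390, 312, [0.195, -0.315, 0.054]), (0.87, 141, 294, [0.244, 0.33, 0.061]), (0.69, 283, 174, [0.556, -0.035, 0.06])]
leaf_fine [(0.77, 348, 209, [0.465, -0.208, 0.051]), (0.71, 375, 203, [0.481, -0.282, 0.044]), (0.19, 402, 204, [0.481, -0.358, 0.027])]
leaf_medium [(0.79, 376, 209, [0.466, -0.283, 0.048]), (0.68, 374, 209, [0.467, -0.284, 0.019])]
leaf_coarse [(0.78, 400, 202, [0.487, -0.356, 0.022]), (0.67, 375, 208, [0.469, -0.282, 0.043]), (0.61, 391, 248, [0.363, -0.327, 0.031])]
rack
[... 711 characters left out ...]
 329, [0.742, -0.31, 0.026])]
screw_coarse [(0.95, 123, 251, [0.203, -0.345, 0.01]), (0.6, 284, 161, [0.249, 0.335, 0.013]), (0.41, 231, 263, [0.478, -0.221, 0.019])]
leaf_fine [(0.68, 227, 262, [0.466, -0.223, 0.015])]
leaf_medium [(0.84, 208, 282, [0.475, -0.3, 0.01])]
leaf_coarse [(0.59, 189, 300, [0.482, -0.372, 0.01]), (0.53, 165, 274, [0.365, -0.343, 0.01])]
rack [(0.58, 209, 283, [0.477, -0.301, 0.01])]
cab [(0.68, 400, 206, [0.746, 0.217, 0.061]), (0.33, 229, 263, [0.472, -0.222, 0.016])]
cab_drawer0_handle [(0.67, 294, 326, [0.741, -0.317, 0.039]), (0.49, 361, 184, [0.546, 0.372, -0.004])]
glue [(0.91, 375, 245, [0.745, 0.063, 0.015])]
tacks [(0.51, 288, 199, [0.413, 0.125, 0.013])]
```

Run:
```python
import cv2
a=cv2.imread('pics/top0.png')
cv2.imwrite('pics/v1.png',cv2.resize(a[60:360,100:480],None,fx=2.1,fy=2.0,interpolation=cv2.INTER_CUBIC)[:600,:800])
b=cv2.imread('pics/scene0.png'); cv2.imwrite('pics/v2.png',cv2.resize(b,(800,600),interpolation=cv2.INTER_CUBIC))
```

```text
(no output)
```

View pics/v1.png

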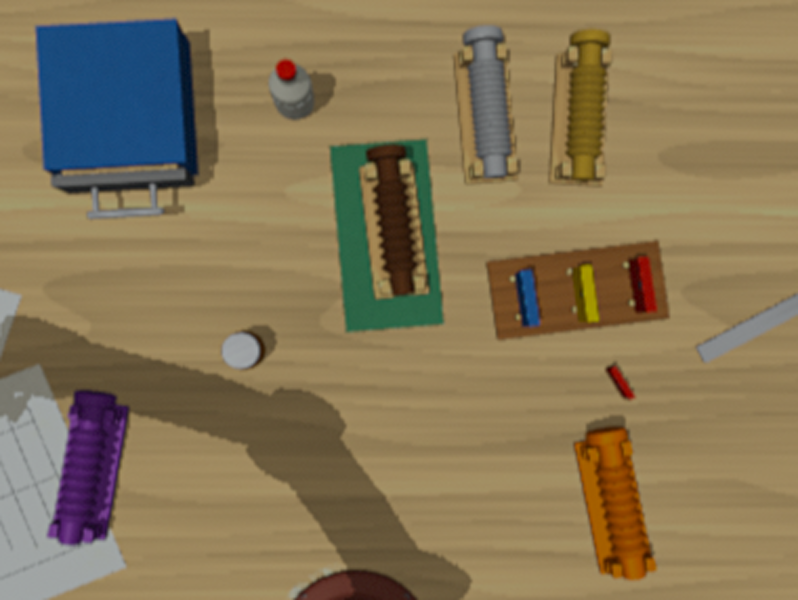

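View pics/v2.png

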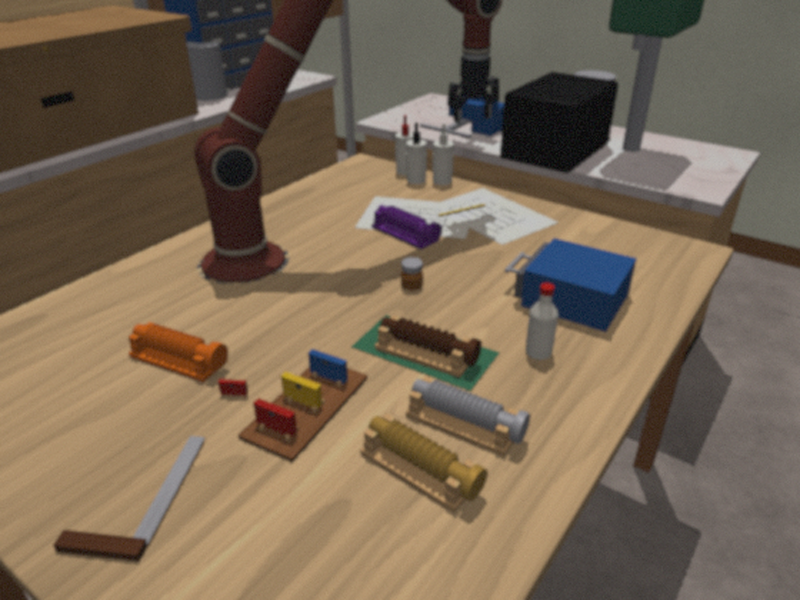

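The screw on the mat is the dark wood one, so leaf_coarse is the leaf to use. There are two red leaves: one in the rack at top px (400,202), full size, and a small one on the bench at (391,248). The rack one fits the given size. Next I measure the poses from depth.

```bash
cat > h.py <<'E'
import numpy as np,cv2
from workcell import readout,vision
def cloud(c,d,T=None):
    I=vision.camera_info(c);K=I['K']
    if T is None:T=I['T']
    v,u=np.mgrid[:420,:560]
    P=np.stack([(u-K[0,2])/K[0,0]*d,(v-K[1,2])/K[1,1]*d,d],-1)
    return P@np.array(T)[:3,:3].T+np.array(T)[:3,3]
def rect(m,P):
    q=P[m][:,:2].astype(np.float32); r=cv2.minAreaRect((q*1000).astype(np.float32))
    return np.round(r[0],1),np.round(r[1],1),round(r[2],1),len(q),round(float(np.median(P[m][:,2])),4)
E
python3 - <<'E'
from h import *
p=cv2.imread('pics/top0.png');d=np.load('pics/top0d.npy');P=cloud('top',d)
hsv=cv2.cvtColor(p,cv2.COLOR_BGR2HSV)
X,Y,Z=P[...,0],P[...,1],P[...,2]
def near(x,y,r):return (abs(X-x)<r)&(abs(Y-y)<r)&(d>0)
def col(a,b,s=120):return (hsv[...,0]>=a)&(hsv[...,0]<=b)&(hsv[...,1]>s)
print('bench',np.median(Z[near(.5,.2,.05)]))
print('mat',rect(near(.55,-.04,.16)&col(50,85,80),P))
print('cabtop',rect(near(.7,.276,.15)&(Z>.08),P))
print('handle/front',rect(near(.57,.27,.035)&(Z>.03),P), rect(near(.6,.27,.06)&(Z>.03)&(Z<.08),P))
print('screw>.05',rect(near(.55,-.035,.11)&(Z>.05),P))
print('rack',rect((X>.38)&(X<.56)&(Y<-.15)&(Y>-.43)&(Z>.008)&(Z<.014)&~near(.363,-.327,.04),P))
lf=near(.48,-.36,.06)&(Z>.045); print('redleaf top',rect(lf,P))
print('blue',rect(near(.47,-.21,.05)&(Z>.045),P),'yel',rect(near(.47,-.283,.045)&(Z>.045),P))
print('decoy',rect(near(.363,-.33,.045)&col(0,8,150)&(Z>.02),P), rect(near(.48,-.36,.06)&((hsv[...,0]<8)|(hsv[...,0]>172))&(hsv[...,1]>150),P))
print('glue',rect(near(.716,.073,.05)&(Z>.06),P),'tacks',rect(near(.4,.136,.05)&(Z>.04),P))
a=p[150:290,370:440]; b=p[85:185,120:220]
cv2.imwrite('pics/v3.png',np.hstack([cv2.resize(a,(300,600),interpolation=cv2.INTER_CUBIC),cv2.resize(b,(500,500),interpolation=cv2.INTER_CUBIC)[:600] if 0 else cv2.copyMakeBorder(cv2.resize(b,(500,500),interpolation=cv2.INTER_CUBIC),0,100,0,0,0)]))
E
```

```text
bench -0.0004723509651771707
mat (array([556.3, -37.4]), array([257.3, 126.8]), 5.1, 2212, 0.001)
cabtop (array([713.1, 300. ]), array([206.7, 172. ]), 3.5, 4983, 0.0895)
handle/front (array([585.9, 275. ]), array([31. , 60.7]), 8.2, 123, 0.0559) (array([606.6, 268.6]), array([ 74.2, 137.5]), 14.5, 748, 0.0659)
screw>.05 (array([566.4, -46.5]), array([192.8,  46. ]), 7.4, 845, 0.0567)
rack (array([ 479.6, -288.8]), array([109.7, 229.5]), 7.6, 1714, 0.0099)
redleaf top (array([ 481.2, -334. ]), array([73.6, 76.6]), 6.4, 194, 0.0565)
blue (array([ 466.2, -215. ]), array([73.4, 14.9]), 8.2, 173, 0.0569) yel (array([ 473.2, -289.6]), array([72.8, 15.5]), 6.4, 175, 0.0566)
decoy (array([ 353.8, -339.2]), array([45.3, 10.2]), 31.6, 73, 0.0304) (array([ 489.5, -363.5]), array([25.7, 76.9]), 87.4, 264, 0.0552)
glue (array([734. ,  83.3]), array([46.3, 51.1]), 9.0, 404, 0.1033) tacks (array([396.1, 144.2]), array([44.3, 44. ]), 1.5, 255, 0.0591)
```

View pics/v3.png

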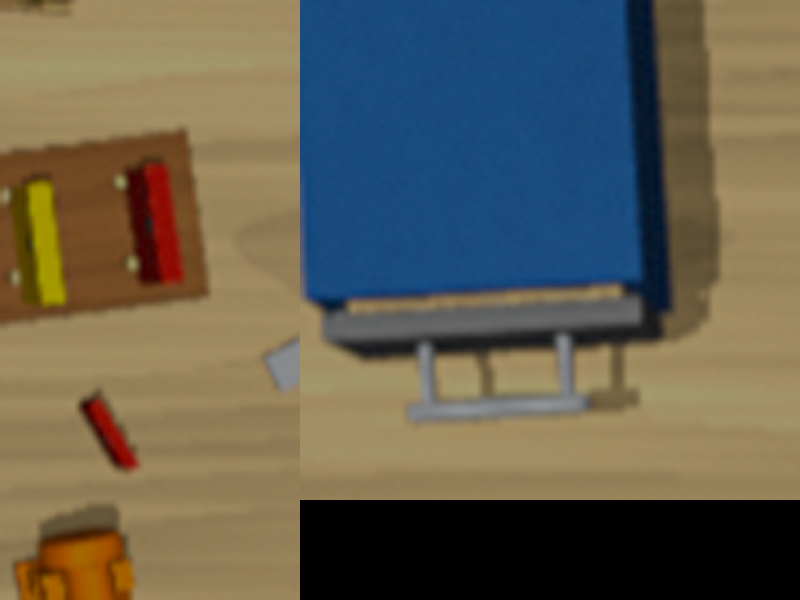

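The rack's red leaf measures 74 mm and the bench one 45 mm, so the rack one is meant. Next I locate the handle precisely.

Run:
```python
from h import *
p=cv2.imread('pics/top0.png');d=np.load('pics/top0d.npy');P=cloud('top',d);X,Y,Z=P[...,0],P[...,1],P[...,2]
b=P[160:174,138:182]
for r in range(160,174): print(r,' '.join(f'{1000*Z[r,c]:.0f}' for c in range(139,182,3)), np.round(X[r,160],3))
m=np.zeros(Z.shape,bool);m[164:171,138:182]=1;m&=(Z>.045)&(Z<.07);print(rect(m,P))
q=P[m];print(np.polyfit(q[:,1],q[:,0],1), q[:,1].min(),q[:,1].max())
m=(abs(X-.72)<.15)&(abs(Y-.3)<.12)&(Z>.087)&(Z<.095);print(rect(m,P))
# red leaf top
hsv=cv2.cvtColor(p,cv2.COLOR_BGR2HSV);red=((hsv[...,0]<8)|(hsv[...,0]>172))&(hsv[...,1]>150)
m=red&(abs(X-.48)<.06)&(abs(Y+.36)<.05)&(Z>.054);print('leaf',rect(m,P))
I=vision.camera_info('wrist');print(np.round(I['K'],1).tolist(),np.round(I['T_tool_cam'],4).tolist())
```

```text
160 2 1 56 1 -2 -3 -3 -2 -2 -0 3 58 -3 0 -1 0.602
161 1 -0 54 -1 -1 -1 1 1 1 2 1 57 2 -1 -3 0.598
162 -0 3 55 0 1 -1 -0 -1 1 1 -2 57 3 -2 1 0.596
163 -6 -1 56 -3 -3 -0 1 -1 -2 2 -1 59 -2 2 -3 0.593
164 1 -1 57 -1 -3 -2 -2 0 -2 54 54 53 56 2 2 0.59
165 1 -3 54 2 54 54 55 52 58 57 59 57 58 -4 2 0.58
166 -2 60 56 57 52 57 56 56 58 58 57 60 57 -5 -1 0.577
167 4 54 60 56 57 57 57 55 57 57 55 54 55 -4 -2 0.574
168 1 56 54 57 60 54 57 52 55 53 55 -0 -3 -1 1 0.572
169 -2 54 57 51 53 1 -1 1 0 -1 -2 -4 2 -3 -3 0.576
170 -1 -3 -0 -2 0 2 0 -3 -1 -1 -1 -2 1 -2 2 0.574
171 -1 1 2 5 2 -0 -5 -0 -2 2 -2 -3 -4 -2 1 0.571
172 -1 1 0 2 -0 1 -1 4 1 -2 -1 -0 -5 -2 2 0.568
173 1 0 1 -1 4 -4 1 -0 -6 -3 -1 2 -4 1 1 0.566
(array([575.7, 290.4]), array([14. , 94.6]), 0.4, 159, 0.0561)
[-0.05805687  0.59246565] 0.24312055662711074 0.33770795496739425
(array([722.1, 300.5]), array([186.5, 171. ]), 4.0, 4426, 0.0898)
leaf (array([ 485.4, -363.8]), array([71.1, 15.2]), 8.7, 148, 0.0572)
[[327.6, 0.0, 278.2], [0.0, 327.6, 212.4], [0.0, 0.0, 1.0]] [[1.0, 0.0006, 0.0003, -0.0002], [-0.0007, 0.9461, 0.3238, -0.0839], [-0.0001, -0.3238, 0.9461, -0.1432], [0.0, 0.0, 0.0, 1.0]]
```

```bash
python3 -m creep '[[[0.3,1,-1,0,0,0,-1],[0.3,1,-1,0,0,0,-1],[0.3,1,-1,0,0,0,-1],[0.3,1,-1,0,0,0,-1],[0.3,1,-1,0,0,0,-1]]]'; python3 -m creep '[[[0.3,1,-1,-0.5,0,0,-1],[0.3,1,-1,-0.5,0,0,-1],[0.3,1,-1,-0.5,0,0,-1],[0.3,1,-1,-0.5,0,0,-1],[0.3,0.8,-0.87,-0.5,0,0,-1]]]'; python3 -m creep '[[[0.3,0,0,0,0,0,-0.1],[0.3,0,0,0,0,0,0],[0.3,0,0,0,0,0,0],[0.3,0,0,0,0,0,0],[0.3,0,0,0,0,0,0]]]'
python3 - <<'E'
from h import *
from scipy.spatial.transform import Rotation as R
s=readout.get_state();q=s['orientation'];Rm=R.from_quat([*q[1:],q[0]]).as_matrix()
print(s['tcp_pos'],np.degrees(np.arctan2(Rm[1,0],Rm[0,0])),Rm[:,2],s['width'],s['qpos'])
T=np.eye(4);T[:3,:3]=Rm;T[:3,3]=s['tcp_pos'];T=T@vision.camera_info('wrist')['T_tool_cam']
p,d=vision.camera('wrist');P=cloud('wrist',d,T);cv2.imwrite('pics/w1.png',p[:,:,::-1])
X,Y,Z=[P[...,i] for i in range(3)]
m=(d>0)&(abs(X-.575)<.014)&(abs(Y-.29)<.06)&(Z>.045)&(Z<.07);print(rect(m,P));q=P[m];print(np.polyfit(q[:,1],q[:,0],1))
E
```

```text
time_s: 1.92
tcp_pos: [0.4317, 0.4353, 0.2315]
orientation: [-0.0, 0.956, 0.294, 0.0]
ft_force: [-0.3, 1.1, -0.5]
width: 0.0255
time_s: 2.55
tcp_pos: [0.5762, 0.2886, 0.156]
orientation: [0.0, 0.999, 0.036, 0.0]
ft_force: [0.4, 0.2, 0.2]
width: 0.0257
time_s: 3.18
tcp_pos: [0.5745, 0.2908, 0.1566]
orientation: [-0.0, 0.999, 0.034, 0.0]
ft_force: [-0.2, -0.6, 0.5]
width: 0.0254
[0.57451583 0.29077299 0.15661715] 3.8722813896372705 [ 1.95595640e-04  5.33007656e-04 -9.99999839e-01] 0.025377814823028616 [-0.65181387  0.68909087  0.26079728  1.538374   -0.20483957  0.94062895
 -0.25933897]
(array([581.5, 290.4]), array([19.7, 94.4]), 3.7, 1706, 0.057)
[-0.04792405  0.59214053]
```

```bash
python3 -m creep '[[[0.3,0.1,0,-0.8,0,0,0],[0.3,0,0,-0.8,0,0,0],[0.3,0,0,-0.8,0,0,0],[0.3,0,0,-0.8,0,0,0],[0.3,0,0,-0.8,0,0,0]]]'; python3 -m creep '[[[0,0,0,0,0,0,0],[0,0,0,0,0,0,0],[0,0,0,0,0,0,0],[0,0,0,0,0,0,0],[0,0,0,0,0,0,0]]]'
```

```text
time_s: 3.85
tcp_pos: [0.5779, 0.2903, 0.0357]
orientation: [-0.0, 0.999, 0.033, 0.0]
ft_force: [-0.7, 1.1, 0.6]
width: 0.0255
time_s: 4.47
tcp_pos: [0.5776, 0.2901, 0.036]
orientation: [0.0, 0.999, 0.033, -0.0]
ft_force: [0.8, 1.5, -4.3]
width: 0.0083
```

```bash
python3 -m creep '[[[0,-0.4,-0.025,0,0,0,0],[0,-0.5,-0.03,0,0,0,0],[0,-0.5,-0.03,0,0,0,0],[0,-0.5,-0.03,0,0,0,0],[0,-0.5,-0.03,0,0,0,0]]]'; python3 -m creep '[[[0,-0.5,-0.03,0,0,0,0],[0,-0.5,-0.03,0,0,0,0],[0,-0.4,-0.025,0,0,0,0],[0,-0.3,-0.02,0,0,0,0],[0,0,0,0,0,0,0]]]'
```

```text
time_s: 5.1
tcp_pos: [0.5043, 0.2848, 0.036]
orientation: [0.001, 0.999, 0.033, -0.001]
ft_force: [1.3, -1.2, -7.0]
width: 0.0088
time_s: 5.72
tcp_pos: [0.4528, 0.2812, 0.036]
orientation: [0.001, 0.999, 0.033, -0.002]
ft_force: [-0.7, -4.1, -6.3]
width: 0.0088
```

```bash
python3 -m creep '[[[0.3,0,0,0,0,0,0],[0.3,0,0,0,0,0,0],[0.3,0,0,1,0,0,0],[0.3,0,0,1,0,0,0],[0.4,0,0,1,0,0,0]]]'; python3 -m creep '[[[0.4,0,-0.5,1,0,0,-1],[0.4,0,-1,1,0,0,-1],[0.4,0,-1,0,0,0,-1],[0.4,0,-1,0,0,0,-1],[0.4,0,-1,0,0,0,-1]]]';  python3 -m creep '[[[0.4,0,-1,0,0,0,-1],[0.4,0,-1,0,0,0,-1],[0.4,0.1,-1,0,0,0,-1],[0.4,0.1,-1,0,0,0,-1],[0.4,0.1,-1,0,0,0,-1]]]'; python3 -m creep '[[[0.4,0.1,-1,0,0,0,-1],[0.4,0.1,-1,0,0,0,-1],[0.4,0.1,-1,0,0,0,-1],[0.4,0.1,-1,0,0,0,-1],[0.4,0.1,-1,0,0,0,-0.4]]]';python3 -m creep '[[[0.4,0.1,-1,0,0,0,0],[0.4,0.1,-1,0,0,0,0],[0.4,0.1,-1,0,0,0,0],[0.4,0.05,-0.95,0,0,0,0],[0.4,0,0,0,0,0,0]]]'
cat >> h.py <<'E'
from scipy.spatial.transform import Rotation as R
def wrist(name):
    s=readout.get_state();q=s['orientation'];Rm=R.from_quat([*q[1:],q[0]]).as_matrix()
    print(s['tcp_pos'],'yaw',np.degrees(np.arctan2(Rm[1,0],Rm[0,0])),'tilt',Rm[:2,2],s['width'],s['ft_force'],'t',s['time_s'])
    T=np.eye(4);T[:3,:3]=Rm;T[:3,3]=s['tcp_pos'];T=T@vision.camera_info('wrist')['T_tool_cam']
    p,d=vision.camera('wrist');p=p[:,:,::-1].copy();cv2.imwrite(f'pics/{name}.png',p)
    hsv=cv2.cvtColor(p,cv2.COLOR_BGR2HSV)
    return p,d,cloud('wrist',d,T),hsv,T
E
python3 - <<'E'
from h import *
p,d,P,hsv,T=wrist('w2');X,Y,Z=[P[...,i] for i in range(3)]
red=((hsv[...,0]<8)|(hsv[...,0]>172))&(hsv[...,1]>120)&(d>0)
m=red&(Z>.054)&(Z<.064)&(abs(X-.487)<.055)&(abs(Y+.363)<.04);print('leaf top',rect(m,P))
m=(Z>.052)&(Z<.064)&(abs(X-.487)<.055)&(abs(Y+.363)<.04);print('leaf top',rect(m,P))
E
```

```text
time_s: 6.35
tcp_pos: [0.4558, 0.2838, 0.1282]
orientation: [-0.001, 0.999, 0.033, 0.001]
ft_force: [-0.4, -0.4, -0.2]
width: 0.0341
time_s: 6.98
tcp_pos: [0.4543, 0.1457, 0.1856]
orientation: [0.0, 0.973, -0.23, -0.001]
ft_force: [0.4, 0.1, 0.0]
width: 0.0338
time_s: 7.6
tcp_pos: [0.4635, -0.0044, 0.1859]
orientation: [0.0, 0.88, -0.474, -0.0]
ft_force: [-0.4, -0.9, -0.6]
width: 0.0343
time_s: 8.22
tcp_pos: [0.4782, -0.1542, 0.1857]
orientation: [0.0, 0.75, -0.662, -0.0]
ft_force: [0.2, 0.2, 0.1]
width: 0.0339
time_s: 8.85
tcp_pos: [0.4877, -0.2746, 0.186]
orientation: [0.001, 0.749, -0.663, 0.0]
ft_force: [-1.1, 0.7, 0.1]
width: 0.0343
[ 0.48768434 -0.27463641  0.18602587] yaw -83.02161739893711 tilt [-0.00085159 -0.00211972] 0.034289145343365225 [-1.05146785  0.74891503  0.05896606] t 8.85
leaf top (array([ 487.4, -365.7]), array([73.9, 14.7]), 8.2, 1375, 0.0585)
leaf top (array([ 487.1, -365.6]), array([74.5, 14.8]), 8.3, 1453, 0.0585)
```

View pics/w2.png

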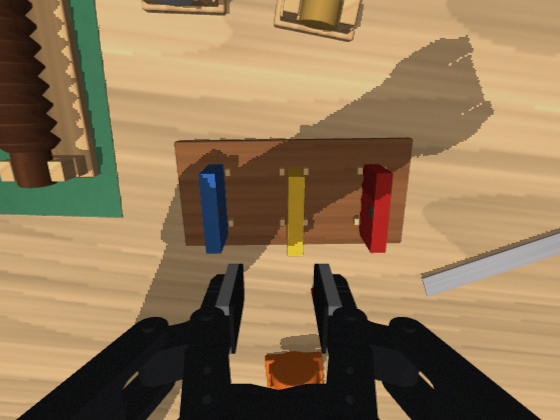

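```bash
python3 -m creep '[[[0.4,0,-0.8,0,0,0,0.2],[0.4,0,-0.8,-0.2,0,0,0],[0.4,0,-0.8,-0.3,0,0,0],[0.4,0,-0.63,-0.3,0,0,0],[0.4,0,0,-0.1,0,0,0]]]'
python3 - <<'E'
from h import *
p,d,P,hsv,T=wrist('w3');X,Y,Z=[P[...,i] for i in range(3)]
red=((hsv[...,0]<8)|(hsv[...,0]>172))&(hsv[...,1]>120)&(d>0)
m=red&(Z>.054)&(Z<.064)&(abs(X-.487)<.055)&(abs(Y+.363)<.04);print('leaf top',rect(m,P))
E
```

```text
time_s: 9.52
tcp_pos: [0.4885, -0.3619, 0.1584]
orientation: [0.0, 0.757, -0.653, -0.001]
ft_force: [-0.1, 0.6, -0.5]
width: 0.0343
[ 0.48845028 -0.36189759  0.15838502] yaw -81.52136638365079 tilt [-0.00152804  0.00100595] 0.03427404141040497 [-0.07836492  0.55966131 -0.46145367] t 9.525
leaf top (array([ 487.2, -365.7]), array([73.9, 14.2]), 8.1, 1576, 0.0586)
```

```bash
python3 -m creep '[[[0.4,0,-0.05,-0.9,0,0,0],[0.4,0,0,-0.9,0,0,0],[0.4,0,0,-0.9,0,0,0],[0.4,0,0,-0.9,0,0,0],[0.4,0,0,-0.88,0,0,0]]]'; python3 -m creep '[[[0,0,0,0,0,0,0],[0,0,0,0,0,0,0],[0,0,0,0,0,0,0],[0,0,0,0,0,0,0],[0,0,0,0,0,0,0]]]'
```

```text
time_s: 10.2
tcp_pos: [0.4903, -0.361, 0.0243]
orientation: [-0.001, 0.759, -0.651, -0.0]
ft_force: [0.2, -0.3, -0.6]
width: 0.0344
time_s: 10.82
tcp_pos: [0.4897, -0.3633, 0.0254]
orientation: [-0.0, 0.758, -0.652, 0.0]
ft_force: [-0.5, -0.6, 0.3]
width: 0.0131
```

```bash
python3 -m creep '[[[0,0,0,0.4,0,0,0],[0,0,0,1,0,0,0],[0,0,0,1,0,0,0],[0,0,0,1,0,0,0],[0,0,0,1,0,0,0]]]'; python3 -m creep '[[[0,0,1,0.1,0,0,0],[0,0,1,0,0,0,0],[0,0,1,0,0,0,0],[0,0,1,0,0,0,0],[0,0,1,0,0,0,0]]]'; python3 -m creep '[[[0,0,1,0,0,0,0],[0,0,1,0,0,0,0],[0,0,1,0,0,0,0],[0,0,1,0,0,0,0],[0,0,1,0,0,0,0]]]'; python3 -m creep '[[[0,0,0.4,0,0,0,0],[0,0,0,0,0,0,0],[0,0,0,0,0,0,0],[0,0,0,0,0,0,0],[0,0,0,0,0,0,0]]]'
python3 - <<'E'
from h import *
p,d,P,hsv,T=wrist('w4');np.savez('pics/w4.npz',d=d,P=P,T=T);X,Y,Z=[P[...,i] for i in range(3)]
red=((hsv[...,0]<8)|(hsv[...,0]>172))&(hsv[...,1]>120)&(d>0)
s=readout.get_state()['tcp_pos']
m=red&(Z>.14)&(abs(X-s[0])<.06)&(abs(Y-s[1])<.03);print('leaf',rect(m,P),Z[m].min(),Z[m].max())
m=(d>0)&(abs(X-.56)<.14)&(abs(Y+.045)<.09)&(Z>.05)&(Z<.07);print('screw',rect(m,P))
E
```

```text
time_s: 11.45
tcp_pos: [0.489, -0.3627, 0.1585]
orientation: [-0.0, 0.758, -0.652, -0.001]
ft_force: [0.8, -0.5, -1.0]
width: 0.0133
time_s: 12.08
tcp_pos: [0.4889, -0.2118, 0.1605]
orientation: [-0.0, 0.758, -0.652, -0.001]
ft_force: [0.2, 0.1, 0.0]
width: 0.0135
time_s: 12.7
tcp_pos: [0.4888, -0.062, 0.1605]
orientation: [-0.0, 0.758, -0.652, -0.001]
ft_force: [0.9, 0.1, -0.9]
width: 0.0132
time_s: 13.32
tcp_pos: [0.4893, -0.0522, 0.16]
orientation: [0.0, 0.758, -0.653, 0.0]
ft_force: [0.5, 0.1, -0.3]
width: 0.0134
[ 0.48926759 -0.05218865  0.15995755] yaw -81.48360480636151 tilt [ 8.90945037e-05 -2.44506506e-04] 0.013362193794691227 [ 0.45433274  0.08850287 -0.31841101] t 13.325
leaf (array([490. , -51.7]), array([68.8, 15.2]), 7.9, 6334, 0.1961) 0.15475686716124465 0.23530100234639362
screw (array([554.9, -48.6]), array([162.4,  43.5]), 6.9, 9750, 0.0583)
```

View pics/w4.png

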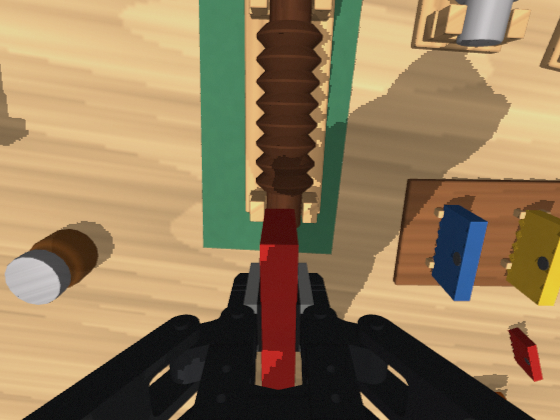

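```bash
cat > th.py <<'E'
from h import *
from scipy.optimize import least_squares
def thread(P,d,p0=(.556,-.0485,np.radians(7.3),.06)):
    X,Y,Z=[P[...,i] for i in range(3)]
    m=(d>0)&(abs(X-.56)<.1)&(abs(Y+.045)<.06)&(Z>.045)&(Z<.068);Q=P[m]
    def prof(q):   # q: cx,cy,yaw
        c,s=np.cos(q[2]),np.sin(q[2]);a=(Q[:,0]-q[0])*c+(Q[:,1]-q[1])*s;b=-(Q[:,0]-q[0])*s+(Q[:,1]-q[1])*c
        return a,b
    best=None
    for ph in np.arange(-.0075,.0075,.0025):
        def f(q):
            a,b=prof(q);k=(abs(a)<.05)
            r=np.hypot(b,Q[:,2]-.04-q[3]); t=np.abs(((a+.0075)%.015)-.0075) # dist from groove
            # 90deg V: groove depth 6.3..7.5
            mod=.024-np.clip(.0075-t,0,.0066)
            return np.where(k,np.clip(r-mod,-.005,.005),0.0)
        q0=[p0[0]+ph*np.cos(p0[2]),p0[1]+ph*np.sin(p0[2]),p0[2],0.0]
        r=least_squares(f,q0,loss='soft_l1',f_scale=.001,x_scale=[.001,.001,.01,.001],diff_step=1e-4)
        if best is None or r.cost<best.cost:best=r
    a,b=prof(best.x);k=(abs(a)<.05)
    return best.x,best.cost/k.sum(),k.sum()
E
python3 - <<'E'
from th import *
z=np.load('pics/w4.npz');d,P=z['d'],z['P'];X,Y,Z=[P[...,i] for i in range(3)]
q,c,n=thread(P,d);print('wrist thread',np.round(q[:2]*1000,1),np.degrees(q[2]),q[3],c,n)
p=cv2.imread('pics/w4.png');hsv=cv2.cvtColor(p,cv2.COLOR_BGR2HSV)
red=((hsv[...,0]<8)|(hsv[...,0]>172))&(hsv[...,1]>120)&(d>0)
m=red&(Z>.188)&(Z<.201)&(abs(X-.49)<.06)&(abs(Y+.052)<.03);print('leaf top',rect(m,P))
print('percent X',np.percentile(X[m],[0.5,2,98,99.5]))
m=red&(Z>.15)&(Z<.185)&(X>.5)&(abs(Y+.052)<.03);print('end face x',np.median(X[m]),np.median(Y[m]),m.sum())
# rough end of thread: overall extents
m=(d>0)&(abs(Y+.05)<.04)&(X>.45)&(X<.7)&(Z<.07)&(Z>.05)
h,e=np.histogram(X[m],bins=np.arange(.45,.7,.005));print(dict(zip(np.round(e[:-1]*1000).astype(int).tolist(),[round(float(np.percentile(Z[m&(X>=a)&(X<a+.005)],95)),3) if n>10 else 0 for a,n in zip(e[:-1],h)])))
E
```

```text
wrist thread [562.9 -47.7] 6.971949669544418 0.0012052166742461438 1.652093160660741e-07 7883
leaf top (array([490. , -51.7]), array([68.7, 15. ]), 7.6, 5442, 0.1962)
percent X [0.45812404 0.45968624 0.52386666 0.52438894]
end face x 0.523451794317819 -0.047426540968324035 765
{450: 0, 455: 0, 460: 0, 465: 0, 470: 0, 475: 0, 480: 0, 485: 0.053, 490: 0.056, 495: 0.056, 500: 0.059, 505: 0.064, 510: 0.065, 515: 0.061, 520: 0.064, 525: 0.064, 530: 0.06, 535: 0.064, 540: 0.064, 545: 0.06, 550: 0.064, 555: 0.064, 560: 0.06, 565: 0.064, 570: 0.064, 575: 0.06, 580: 0.064, 585: 0.064, 590: 0.06, 595: 0.064, 600: 0.064, 605: 0.06, 610: 0.064, 615: 0.064, 620: 0.06, 625: 0.056, 630: 0.056, 635: 0.055, 640: 0, 645: 0, 650: 0, 655: 0, 660: 0, 665: 0, 670: 0, 675: 0, 680: 0, 685: 0, 690: 0}
```

```bash
python3 -m creep '[[[0,0.7,0.05,0,0,0,-0.2],[0,0.7,0.05,0,0,0,0],[0,0.7,0.05,0,0,0,0],[0,0.43,0,-0.6,0,0,0],[0,0,0,-0.8,0,0,0]]]';python3 -m creep '[[[0,0,0,0,0,0,0],[0,0,0,0,0,0,0],[0,0,0,0,0,0,0],[0,0,0,0,0,0,0],[0,0,0,0,0,0,0]]]'
python3 - <<'E'
from th import *
p,d,P,hsv,T=wrist('w5');X,Y,Z=[P[...,i] for i in range(3)]
q,c,n=thread(P,d);print('wrist thread',np.round(q[:2]*1000,1),np.degrees(q[2]),q[3],c,n)
red=((hsv[...,0]<8)|(hsv[...,0]>172))&(hsv[...,1]>120)&(d>0)
m=red&(Z>.1)&(abs(X-.565)<.06)&(abs(Y+.048)<.03);zt=np.percentile(Z[m],80);print(zt)
m2=m&(abs(Z-zt)<.006);print('top',rect(m2,P))
e=m&(Z<zt-.008)&(X>.57)&(Z>zt-.036);print('end',np.median(X[e]),np.median(Y[e]),e.sum())
E
```

```text
time_s: 14.0
tcp_pos: [0.5669, -0.0471, 0.1177]
orientation: [-0.001, 0.752, -0.66, 0.001]
ft_force: [0.4, -0.1, -1.1]
width: 0.0133
time_s: 14.62
tcp_pos: [0.5654, -0.0468, 0.1183]
orientation: [-0.0, 0.751, -0.66, 0.0]
ft_force: [-0.3, -0.7, -1.1]
width: 0.013
[ 0.56539827 -0.04675336  0.11832015] yaw -82.5882934302776 tilt [0.00078516 0.00017203] 0.01301859514808349 [-0.29182885 -0.73685336 -1.05223484] t 14.625
wrist thread [548.2 -49.5] 6.955430857194605 0.0012413883544952918 1.484640911792152e-07 2597
0.15493274761012044
top (array([566.4, -46.6]), array([68.7, 14.5]), 6.6, 5348, 0.1546)
end 0.5996351620032151 -0.042618837409944856 797
```

View pics/w5.png

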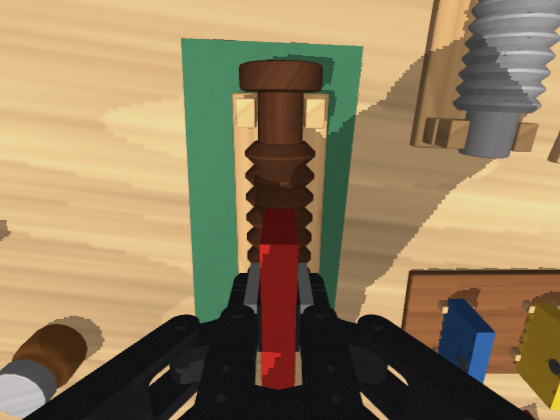

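Leaf and groove agree within about 0.5 mm, so I lower it.

```bash
python3 -m creep '[[[0,0,-0.02,-0.5,0,0,0],[0,0,0,-0.4,0,0,0],[0,0,0,-0.2,0,0,0],[0,0,0,-0.1,0,0,0],[0,0,0,-0.1,0,0,0]]]';python3 -m creep '[[[0,0,0,-0.1,0,0,0],[0,0,0,-0.05,0,0,0],[0,0,0,-0.05,0,0,0],[0,0,0,-0.03,0,0,0],[0,0,0,0,0,0,0]]]'
```

```text
time_s: 15.3
tcp_pos: [0.5654, -0.0476, 0.0788]
orientation: [-0.0, 0.751, -0.66, 0.0]
ft_force: [-1.4, -0.2, -0.4]
width: 0.0135
time_s: 15.92
tcp_pos: [0.5652, -0.0474, 0.072]
orientation: [-0.0, 0.751, -0.66, -0.0]
ft_force: [0.8, -0.3, -1.0]
width: 0.0131
```

```bash
python3 -m creep '[[[0,0,0,-0.03,0,0,0],[0,0,0,0,0,0,0],[0,0,0,0,0,0,0],[0,0,0,0,0,0,0],[0,0,0,0,0,0,0]]]';python3 -m creep '[[[0,0,0,-0.03,0,0,0],[0,0,0,0,0,0,0],[0,0,0,0,0,0,0],[0,0,0,0,0,0,0],[0,0,0,0,0,0,0]]]'
python3 - <<'E'
from th import *
p,d,P,hsv,T=wrist('w6');X,Y,Z=[P[...,i] for i in range(3)]
red=((hsv[...,0]<8)|(hsv[...,0]>172))&(hsv[...,1]>120)&(d>0)
m=red&(Z>.08)&(abs(X-.565)<.06)&(abs(Y+.048)<.03);zt=np.percentile(Z[m],80)
m2=m&(abs(Z-zt)<.006);print('top',np.median(Z[m2]),rect(m2,P))
E
```

```text
time_s: 16.55
tcp_pos: [0.5652, -0.0474, 0.0711]
orientation: [-0.0, 0.751, -0.66, -0.0]
ft_force: [0.1, 0.1, -0.3]
width: 0.0133
time_s: 17.18
tcp_pos: [0.5652, -0.0474, 0.0702]
orientation: [-0.0, 0.751, -0.66, -0.0]
ft_force: [0.0, 0.4, -0.6]
width: 0.0131
[ 0.56522038 -0.04741751  0.07019204] yaw -82.59511843112304 tilt [1.83229115e-05 6.87284616e-05] 0.013111136640647532 [ 0.044483    0.43345911 -0.60077419] t 17.175
top 0.10640978248568601 (array([566.6, -47.2]), array([67.8, 15. ]), 7.8, 5356, 0.1064)
```

```bash
python3 -m creep '[[[0,0,0,-0.03,0,0,0],[0,0,0,0,0,0,0],[0,0,0,0,0,0,0],[0,0,0,-0.03,0,0,0],[0,0,0,0,0,0,0]]]';python3 -m creep '[[[0,0,0,-0.03,0,0,0],[0,0,0,0,0,0,0],[0,0,0,0,0,0,0],[0,0,0,0,0,0,0],[0,0,0,0,0,0,0]]]'
python3 - <<'E'
from th import *
p,d,P,hsv,T=wrist('w7');X,Y,Z=[P[...,i] for i in range(3)]
red=((hsv[...,0]<8)|(hsv[...,0]>172))&(hsv[...,1]>120)&(d>0)
m=red&(Z>.08)&(abs(X-.565)<.06)&(abs(Y+.048)<.03);zt=np.percentile(Z[m],80)
m2=m&(abs(Z-zt)<.006);print('top',np.median(Z[m2]),rect(m2,P))
p0,d0=vision.camera('scene');p0=p0[:,:,::-1]
cv2.imwrite('pics/v6.png',cv2.resize(p0[200:280,250:350],(800,600) if 0 else (750,600),interpolation=cv2.INTER_CUBIC))
E
```

```text
time_s: 17.85
tcp_pos: [0.5653, -0.0475, 0.0698]
orientation: [-0.001, 0.751, -0.66, -0.0]
ft_force: [-2.1, 0.4, 10.0]
width: 0.0135
time_s: 18.48
tcp_pos: [0.5654, -0.0475, 0.0697]
orientation: [-0.001, 0.751, -0.66, -0.0]
ft_force: [-4.2, 1.4, 15.3]
width: 0.0134
[ 0.56537946 -0.04749659  0.06974852] yaw -82.61066175733228 tilt [0.00118747 0.00163809] 0.013430333379386544 [-4.15677777  1.35029844 15.31293502] t 18.475
top 0.10604097379214249 (array([566.4, -47.4]), array([68.2, 14.9]), 7.7, 5362, 0.106)
```

View pics/v6.png

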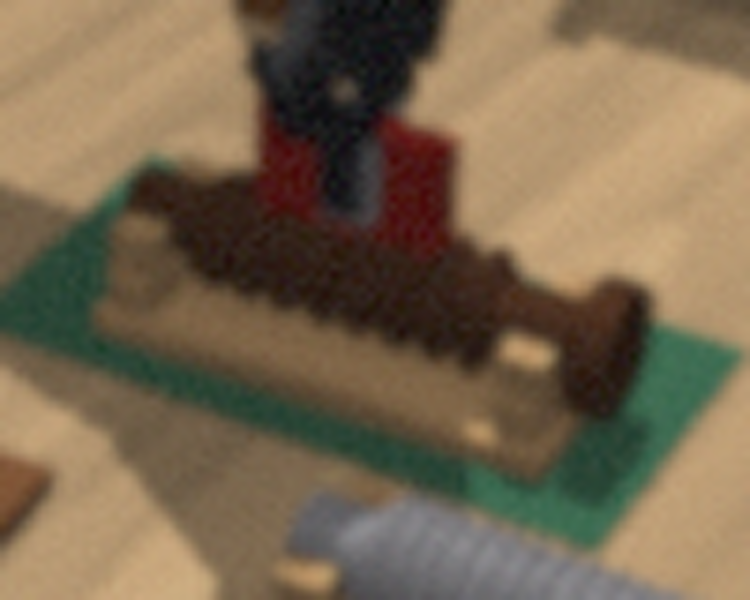

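Seated: contact rose to 15 N only at seated depth, the leaf top measures about 105 mm after correction (105.7 expected), and it was held for over 1 s. Now to the drawer.

```bash
python3 -m creep '[[[0,0,0,0.3,0,0,0],[0,0,0,0.7,0,0,0],[0,0,0,1,0,0,0],[0,0,0.5,0.8,0,0,0],[0,0,1,0.2,0,0,0]]]'; python3 -m creep '[[[0,0,1,0,0,0,0],[0,0,1,0,0,0,-0.3],[0,0,1,0,0,0,-0.3],[0,0,1,0,0,0,0],[0,0,1,0,0,0,0]]]'; python3 -m creep '[[[0,0,1,0,0,0,0],[0,0,1,0,0,0,0],[0,0,1,0,0,0,0],[0,0,1,0,0,0,0],[0,0.15,0.75,0,0,0,0]]]'; python3 -m creep '[[[0,0,0,0,0,0,0],[0,0,0,0,0,0,0],[0,0,0,0,0,0,0],[0,0,0,0,0,0,0],[0,0,0,0,0,0,0]]]'
python3 - <<'E'
from h import *
p,d,P,hsv,T=wrist('w8')
p0,d0=vision.camera('top');cv2.imwrite('pics/t8.png',p0[:,:,::-1])
P=cloud('top',d0);X,Y,Z=[P[...,i] for i in range(3)]
c=np.radians(3.7);A=(X-.7146)*np.cos(c)+(Y-.3)*np.sin(c);B=-(X-.7146)*np.sin(c)+(Y-.3)*np.cos(c)
for b0 in(-.05,.05):
  print(b0,[(a,round(float(np.median(Z[(abs(A-a/1000)<.003)&(abs(B-b0)<.006)]))*1000)) for a in range(-280,-60,8)])
E
```

```text
time_s: 19.2
tcp_pos: [0.5662, -0.0041, 0.1594]
orientation: [-0.001, 0.75, -0.661, 0.002]
ft_force: [0.4, 0.4, -1.4]
width: 0.0131
time_s: 19.82
tcp_pos: [0.565, 0.1486, 0.1572]
orientation: [0.0, 0.73, -0.683, 0.0]
ft_force: [-0.2, -0.5, -0.9]
width: 0.0132
time_s: 20.45
tcp_pos: [0.569, 0.2921, 0.1568]
orientation: [0.0, 0.731, -0.683, -0.0]
ft_force: [0.5, 0.2, -0.8]
width: 0.0132
time_s: 21.08
tcp_pos: [0.5698, 0.2896, 0.1576]
orientation: [-0.0, 0.73, -0.684, -0.0]
ft_force: [0.1, 0.3, -0.0]
width: 0.0136
[0.56978974 0.28956225 0.15763747] yaw -86.24403040380354 tilt [6.76622762e-05 1.09833566e-04] 0.013623134582813085 [ 0.06405538  0.25615953 -0.03767156] t 21.075
-0.05 [(-280, 0), (-272, -1), (-264, 3), (-256, 0), (-248, -1), (-240, -3), (-232, -1), (-224, 77), (-216, 77), (-208, 67), (-200, 22), (-192, 21), (-184, 22), (-176, 21), (-168, 464), (-160, 461), (-152, 456), (-144, 461), (-136, 464), (-128, 468), (-120, 22), (-112, 22), (-104, 22), (-96, 22), (-88, 22), (-80, 89), (-72, 89), (-64, 91)]
  return _methods._mean(a, axis=axis, dtype=dtype,
  ret = ret.dtype.type(ret / rcount)
Traceback (most recent call last):
ValueError: cannot convert float NaN to integer
```

View pics/w8.png

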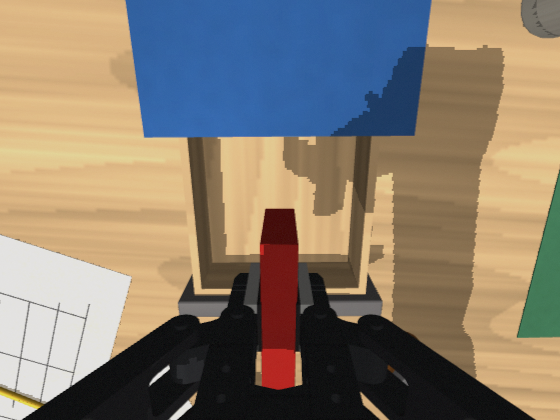

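```bash
python3 -m creep '[[[0,0,0,-0.9,0,0,0],[0,0,0,-0.9,0,0,0],[0,0,0,-0.9,0,0,0],[0,0,0,-0.8,0,0,0],[0,0,0,-0.45,0,0,0]]]'; python3 -m creep '[[[0,0,0,-0.08,0,0,0],[0,0,0,-0.04,0,0,0],[0,0,0,0,0,0,0],[0.3,0,0,0,0,0,0],[0.3,0,0,0,0,0,0]]]'; python3 -m creep '[[[0.3,0,0,0,0,0,0],[0.3,0,0,0.5,0,0,0],[0.3,0,0,1,0,0,0],[0.3,0,0,1,0,0,0],[0.3,0,0,1,0,0,0]]]'
```

```text
time_s: 21.8
tcp_pos: [0.5691, 0.29, 0.0377]
orientation: [0.001, 0.73, -0.683, -0.0]
ft_force: [-0.1, -0.3, 0.2]
width: 0.0133
time_s: 22.42
tcp_pos: [0.57, 0.2902, 0.0359]
orientation: [-0.0, 0.73, -0.683, 0.0]
ft_force: [-1.0, -0.1, 0.2]
width: 0.0255
time_s: 23.05
tcp_pos: [0.57, 0.2899, 0.1426]
orientation: [-0.001, 0.73, -0.683, 0.0]
ft_force: [-0.9, 0.8, 1.1]
width: 0.0256
```

```bash
python3 -m creep '[[[0,-1,-0.06,0,0,0,0],[0,-1,-0.06,0,0,0,0],[0,-1,-0.06,0,0,0,0],[0,-1,-0.06,0,0,0,0],[0,-1,-0.06,0,0,0,0]]]'; python3 -m creep '[[[0,-0.5,-0.06,0,0,0,0],[0,0,0,0,0,0,0],[0,0,0,-1,0,0,0],[0,0,0,-1,0,0,0],[0,0,0,-1,0,0,0]]]'; python3 -m creep '[[[0,0,0,-0.4,0,0,0],[0,0.3,0.02,0,0,0,0],[0,0.3,0.02,0,0,0,0],[0,0.3,0.02,0,0,0,0],[0,0.3,0.02,0,0,0,0]]]'; python3 -m creep '[[[0,0.3,0.02,0,0,0,0],[0,0.3,0.02,0,0,0,0],[0,0.3,0.02,0,0,0,0],[0,0.3,0.02,0,0,0,0],[0,0.3,0.02,0,0,0,0]]]'
```

```text
time_s: 23.68
tcp_pos: [0.4192, 0.281, 0.1415]
orientation: [-0.001, 0.73, -0.683, -0.0]
ft_force: [-0.0, 0.7, -0.4]
width: -0.0001
time_s: 24.3
tcp_pos: [0.4071, 0.2796, 0.0498]
orientation: [-0.001, 0.73, -0.684, 0.001]
ft_force: [-1.0, 0.0, -0.1]
width: -0.0003
time_s: 24.92
tcp_pos: [0.4411, 0.2819, 0.0389]
orientation: [-0.0, 0.73, -0.683, -0.0]
ft_force: [-2.5, 0.5, 1.4]
width: 0.0002
time_s: 25.55
tcp_pos: [0.4862, 0.2849, 0.0383]
orientation: [-0.0, 0.73, -0.683, -0.0]
ft_force: [-1.9, 0.7, 0.4]
width: 0.0004
```

```bash
python3 -m creep '[[[0,0.3,0.02,0,0,0,0],[0,0.3,0.02,0,0,0,0],[0,0.3,0.02,0,0,0,0],[0,0.3,0.02,0,0,0,0],[0,0.3,0.02,0,0,0,0]]]'
python3 -m creep '[[[0,0.25,0.02,0,0,0,0],[0,0.15,0.01,0,0,0,0],[0,0.1,0.01,0,0,0,0],[0,0.1,0.01,0,0,0,0],[0,0,0,0,0,0,0]]]'
```

```text
time_s: 26.18
tcp_pos: [0.5312, 0.2878, 0.0383]
orientation: [0.0, 0.73, -0.683, -0.0]
ft_force: [-1.8, 1.4, 0.6]
width: -0.0001
time_s: 26.8
tcp_pos: [0.5493, 0.2888, 0.0385]
orientation: [-0.0, 0.73, -0.683, 0.001]
ft_force: [0.3, -0.2, 0.2]
width: 0.0002
```

```bash
python3 -m creep '[[[0,0.1,0.006,0,0,0,0],[0,0.1,0.006,0,0,0,0],[0,0.1,0.006,0,0,0,0],[0,0.1,0.006,0,0,0,0],[0,0,0,0,0,0,0]]]'
python3 -m creep '[[[0,0.06,0.004,0,0,0,0],[0,0,0,0,0,0,0],[0,0.06,0.004,0,0,0,0],[0,0,0,0,0,0,0],[0,0,0,0,0,0,0]]]'
```

```text
time_s: 27.42
tcp_pos: [0.5614, 0.29, 0.0384]
orientation: [-0.001, 0.73, -0.683, 0.0]
ft_force: [0.0, 0.3, -0.1]
width: -0.0002
time_s: 28.05
tcp_pos: [0.5644, 0.2903, 0.0384]
orientation: [-0.0, 0.73, -0.683, 0.0]
ft_force: [0.2, 0.4, -0.1]
width: 0.0
```

```bash
python3 -m creep '[[[0,0.06,0.004,0,0,0,0],[0,0,0,0,0,0,0],[0,0.06,0.004,0,0,0,0],[0,0,0,0,0,0,0],[0,0.04,0,0,0,0,0]]]'
python3 -m creep '[[[0,0.04,0.004,0,0,0,0],[0,0,0,0,0,0,0],[0,0.04,0.004,0,0,0,0],[0,0,0,0,0,0,0],[0,0,0,0,0,0,0]]]'
```

```text
time_s: 28.68
tcp_pos: [0.5656, 0.2904, 0.0382]
orientation: [0.003, 0.73, -0.683, -0.003]
ft_force: [-9.1, -0.7, 7.1]
width: 0.0001
time_s: 29.3
tcp_pos: [0.5656, 0.2904, 0.038]
orientation: [0.005, 0.73, -0.683, -0.005]
ft_force: [-11.6, -1.9, 8.5]
width: -0.0
```

Contact force rises with no further motion, so the drawer is at its stop. I retreat and check.

```bash
python3 -m creep '[[[0,-0.3,-0.02,0,0,0,0],[0,-0.6,-0.02,0,0,0,0],[0,-0.5,0,0.8,0,0,0],[0,-0.5,0,1,0,0,0],[0,-0.5,0,1,0,0,0]]]'; python3 -m creep '[[[0,-0.5,-0.5,1,0,0,0],[0,-0.5,-0.5,1,0,0,0],[0,0,-1,0.5,0,0,0],[0,0,-1,0,0,0,0],[0,0,0,0,0,0,0]]]'
python3 - <<'E'
from h import *
p0,d0=vision.camera('top');p=p0[:,:,::-1].copy();cv2.imwrite('pics/t9.png',p)
P=cloud('top',d0);X,Y,Z=[P[...,i] for i in range(3)]
c=np.radians(3.7);A=(X-.7146)*np.cos(c)+(Y-.3)*np.sin(c);B=-(X-.7146)*np.sin(c)+(Y-.3)*np.cos(c)
m=(abs(B)<.035)&(A<-.12)&(A>-.22)&(Z>.045)&(Z<.066)&(d0>0);print('handle A (want -.1345)',np.median(A[m&(abs(B)<.02)]),m.sum())
m=(abs(B)<.07)&(A<-.08)&(A>-.2)&(Z>.068)&(Z<.084);print('front',np.percentile(A[m],[2,50,98]))
def near(x,y,r):return (abs(X-x)<r)&(abs(Y-y)<r)&(d0>0)
print('glue',rect(near(.716,.073,.05)&(Z>.06),P),'tacks',rect(near(.4,.136,.05)&(Z>.04),P))
print('blue',rect(near(.47,-.21,.05)&(Z>.045),P),'yel',rect(near(.47,-.283,.045)&(Z>.045),P))
cv2.imwrite('pics/v9.png',cv2.resize(p[60:360,100:480],(760,600),interpolation=cv2.INTER_CUBIC))
s=readout.get_state();print(s['tcp_pos'],s['ft_force'],s['time_s'])
E
```

```text
time_s: 29.92
tcp_pos: [0.5004, 0.2893, 0.1235]
orientation: [-0.001, 0.73, -0.683, 0.001]
ft_force: [-0.1, 0.2, 0.4]
width: -0.0002
time_s: 30.55
tcp_pos: [0.4709, 0.1965, 0.1985]
orientation: [-0.001, 0.728, -0.685, 0.001]
ft_force: [0.8, 0.9, 0.1]
width: -0.0002
handle A (want -.1345) -0.1356974568455377 118
front [-0.10004665 -0.09254418 -0.08409427]
glue (array([734. ,  83.2]), array([45.5, 51.1]), 12.5, 403, 0.1035) tacks (array([400. , 154.2]), array([63.6, 99.9]), 90.0, 2719, 0.5694)
blue (array([ 466.1, -215.3]), array([73.2, 14.7]), 8.4, 171, 0.0567) yel (array([ 473.2, -290.2]), array([72.9, 15.9]), 6.6, 179, 0.0565)
[0.47051428 0.19865215 0.19795084] [-0.24584434 -0.12789262  0.18370811] 30.6
```

View pics/v9.png

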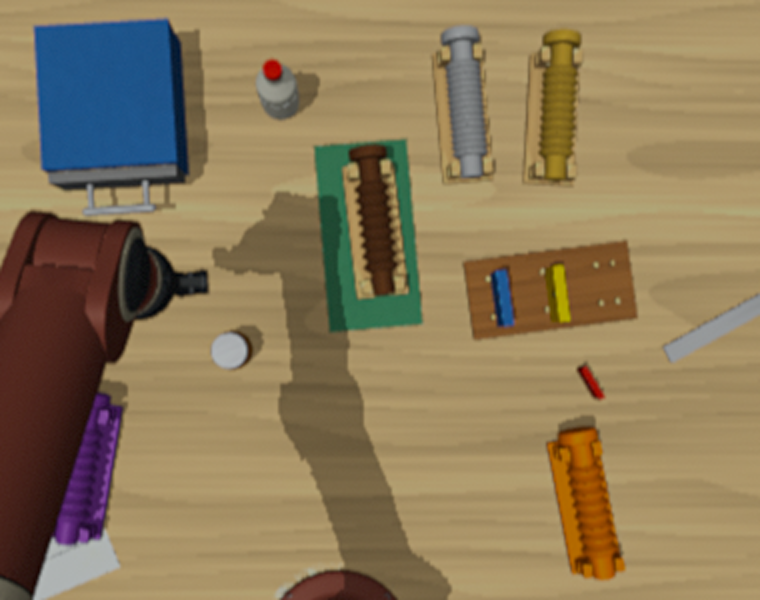

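The drawer is shut (front at -100 mm). Blue and yellow stand in the rack, and the glue and tacks are where they were. Handing in.

```bash
python3 -c "
from workcell import order
print(order.sign_off())"
```

```text
the job is handed in; nothing more can be done
None
```

The job is done and handed in at about 31 s of the 64 s allowed. The screw on the mat was the dark wood one, so I took the full-size red leaf (74 mm) from the rack. I left the 45 mm red look-alike on the bench alone.

**Seating:** I lowered the red leaf into the thread. The force rose to about 15 N only at seated depth. The leaf's top measured 106.0 mm, or about 105 mm after allowing for the camera's height offset, against 105.7 mm expected when seated. It was held there for more than 0.2 s, in line within about 1°. There was one disagreement: contact came about 3 mm lower in tool height than I had worked out from the grasp. I think the leaf sat higher in the fingers than assumed, because the camera measurement fits a full seat.

**Drawer:** I put the leaf in the drawer and pushed the drawer shut until it stopped, at about 12 N. Afterwards the drawer front measured -100 mm and the handle -135.7 mm (-134.5 mm when shut), so it is open about 1 mm at most. The leaf itself can't be seen inside the shut drawer, so I did not check it there.

**Other things:** The blue and yellow leaves still stand in the rack, and the glue bottle is unmoved by measurement. The last numeric check on the tack jar failed because the arm was in the way, but the final picture shows it in its place. The arm was clear of everything at the end.

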